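# Slacken the wing plug of unknown thread on the kitchen gas block

## Task

On the steel gas block on the counter, slacken the brass wing plug (the butterfly-shaped one) by about a quarter turn and let go of it. Nobody knows whether its thread is right- or left-handed, so try it and feel which way gives: one way it is hard tight. Leave the round handwheel and the lever tap beside it as they are.

Things in the scene. Friction and masses are not known exactly. Their poses are not given: they have to be found in the camera images.
- wing_grip (a point): Grip point of the wing plug: an upright brass butterfly nut, 60 mm long, 12 thick, 32 tall, on a round brass body 40 mm across. The point is on the turning axis, mid-thickness, 10 mm below the wings' top, 22 above their lower edge, 30 above the body, 113 above the counter. x runs along the wings, y across them (pinch this way), z up; it turns with them. Only the wings turn; it does not rise.
- wing (a joint): Turn of the wing plug, rad: 0 at the start, positive = anticlockwise from above. The thread's hand changes from run to run with no outward sign. The tight way it has 0.07 rad of play, then is solid (yields some 0.01 rad per N m); the other way it turns stiffly and evenly (0.12 N m), stays where left, and ends at a hard stop at 1.75 rad.
- wheel_rim (a point): Point on the rim of the round brass handwheel: a knobbly disc 54 mm across, 16 thick, its top 111 mm above the counter. The point is 25 mm from the wheel's axis along its -x and turns with it. Wheel, wing plug and lever tap stand in a row, 140 mm apart, in any order, on a fixed steel block 400 x 70 x 45 mm.
- lever_tip (a point): Free end of the flat brass lever of the third tap, on the same block: 14 mm wide, one-sided, reaching 67 mm from its axis, its top 103 mm above the counter. The point is 60 mm from the lever's axis along its -x; the lever points roughly towards the robot.

How it is judged:
By the outcome, as a careful person would: the job done as asked, in the order asked, and still so for the second after the job is handed in, with the robot touching nothing.
It also fails if it takes over 32 s, if anything falls off the work surface, if the arm or the gripper's body presses on something with over 40 N, if the wrist force passes 120 N, or if a joint passes its speed limit or range.

## Robot

A 6-joint arm with a two-finger parallel gripper is mounted at the origin on the work surface. World frame = base frame: x ahead of the robot, y to its left, z up, the work surface at z = 0. Lengths are in m, angles in rad, forces in N, time in s.
With the tool pointing down it reaches from about 0.35 to 0.875 m from the base axis. Payload 15.5 kg.
Tool frame: the origin (TCP) lies midway between the tips of the shut fingers; the grasp point (between the pads) lies 19 mm behind it; z points along the fingers, y is the line along which they close (so a half turn about z gives the same grasp; the last joint's range is limited). The gripper opens to 85 mm and grips with 20 to 120 N. Pads are 22 mm wide; open, the fingers measure 114 mm over their backs; the gripper's body (76 mm by 85 mm) begins 54 mm behind the grasp point. The pads swing forward as they close: fully open they stand 13 mm farther back than shut.
Start: joints at [1.024, 0.494, 1.345, -0, 1.302, -0.096], TCP at [0.273, 0.562, 0.231] pointing down, gripper open.
Joint ranges: [-2.91, 2.91], [-0.82, 2.16], [0.22, 2.67], [-1.22, 4.37], [0.12, 2.79], [-3.08, 3.08]. Speed limits (rad/s): [1.89, 1.89, 2.57, 3.01, 3.01, 3.01].

## Interface

Orientations are given as a 3x3 rotation matrix whose columns are the frame's x, y, z axes.
In Python, from cell import env, grab_frame, read_t, read_q, read_qd, read_effort, read_ee_pos, read_orientation, read_contact_force, read_ft_torque, read_grip_width, read_grasp_force gives the robot as it stands (env), with the cameras as plain functions and the readings as plain functions. Calls block until the motion is done:
- env.reach(position, orientation): joint-space move of the TCP to a pose.
- env.line_to(position, ori=None, max_speed=0.15, contact_N=None): straight line of the TCP; ori=None keeps the orientation; max_speed is the mean speed in m/s. With contact_N (N) it stops when the force on the tool has changed by that much, and returns True; else False.
- env.move_joints(angles): joint-space move.
- env.move_gripper(opening): opening from 0.0 (shut) to 1.0 (fully open); the grip force is fixed at half the most; returns when the fingers have stopped.
- env.sleep(seconds).
- env.inverse_kinematics(position, orientation): joint angles nearest the present ones, or None.
- grab_frame(name): name is "side" or "top"; returns a dict with "img" (480x640x3 uint8, red, green, blue), "fx", "fy", "cx", "cy" (pixels), "cam_to_world" (4x4, takes a point from camera to world coordinates). Camera axes: x right, y down, z forward; pixel columns grow to the right and rows downward; lengths in m; the calibration is good to about 2 mm. A picture is of the moment at which its call begins. There is no depth.
A pose or a line that the arm cannot do raises env.Unreachable and nothing moves.
- env.finish_job(): hands the job in; it is judged then, once.
Readings, each from a call of its own:
- read_t(): time.
- read_q(): joint angles.
- read_qd(): joint speeds.
- read_effort(): joint torques, N m.
- read_ee_pos(): TCP position.
- read_orientation(): TCP orientation.
- read_contact_force(): force on the tool from outside, world axes, zero at the start.
- read_ft_torque(): the same for the moment, N m.
- read_grip_width(): opening from 0.0 (shut) to 1.0 (fully open).
- read_grasp_force(): force on a finger pad.
Only numpy, scipy, OpenCV 4.12 (cv2) and the standard library are available. Lean on these libraries where they do the work, as an engineer would, in place of code of your own. Each camera call takes 0.05 s, during which the arm holds its last target. There are 200 camera calls.

## Working session

There is one attempt and no reset: what is moved stays moved. The work goes in short steps, each a Python script; the robot and the scene stay as the last script left them, time stands still between calls to the robot, and variables do not carry over. Pictures are saved under pics/ and viewed, at most 10 in all, crops included, and the job is handed in when it is done.

```bash
mkdir -p pics; ls
python3 - <<'E'
from cell import env, grab_frame, read_t, read_q, read_qd, read_effort, read_ee_pos, read_orientation, read_contact_force, read_ft_torque, read_grip_width, read_grasp_force
import cv2, numpy as np
for n in("top","side"):
    f=grab_frame(n); cv2.imwrite(f"pics/{n}0.png",f["img"][:,:,::-1])
    print(n,f["fx"],f["fy"],f["cx"],f["cy"],np.round(f["cam_to_world"],4).tolist())
print(read_t())
E
```

```text
cell.py
pics
top 488.88502763198255 488.88502763198255 312.75491137509175 231.69640638856282 [[-0.0008, -0.9957, 0.0927, 0.4878], [-0.9999, 0.0023, 0.0165, 0.0124], [-0.0166, -0.0926, -0.9956, 0.9211], [0.0, 0.0, 0.0, 1.0]]
side 588.7173149456506 588.7173149456506 324.3233979372219 229.24815563693204 [[0.7944, -0.4097, 0.4484, 0.1741], [-0.6073, -0.5503, 0.573, -0.4426], [0.012, -0.7275, -0.686, 0.6647], [0.0, 0.0, 0.0, 1.0]]
0.1
```

View pics/top0.png

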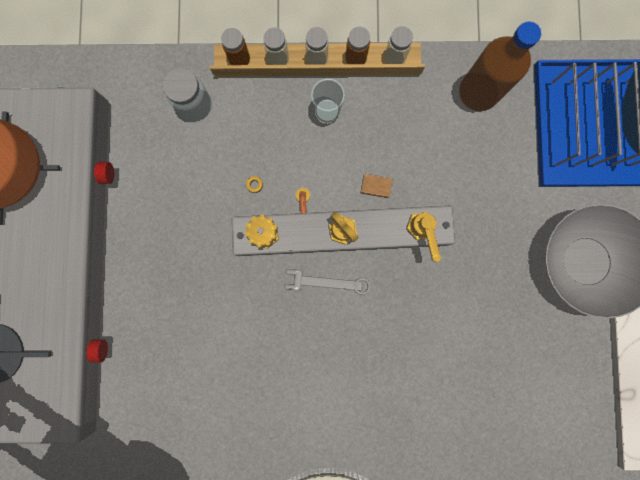

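View pics/side0.png

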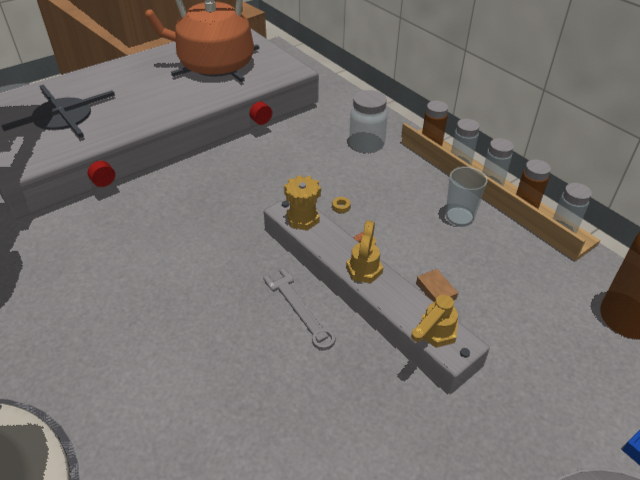

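The top view shows the wheel at (262,232), the wing plug at (342,229) and the lever at (425,230). In the side view the wing is at (367,250). I'll enlarge both around the wing.

Run:
```python
import cv2, numpy as np
a=cv2.imread("pics/top0.png")[200:256,312:372]; b=cv2.imread("pics/side0.png")[215:285,335:400]
cv2.imwrite("pics/crop.png",np.hstack([cv2.resize(x,(400,400*x.shape[0]//x.shape[1]),interpolation=0)[:370] for x in(a,b)]))
```

```text
(no output)
```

View pics/crop.png

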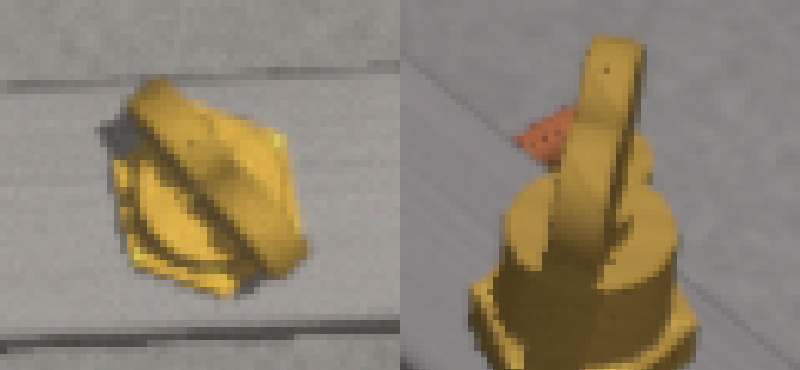

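The left crop (top view) shows the wing as a darker strip, from about (148,90) to (288,268) in crop pixels, over the lit body. The right crop (side view) shows it nearly end-on: far top end at (615,40), near top end at about (590,122). Next I'll segment and triangulate.

```bash
cat > h.py <<'E'
import numpy as np, cv2
from cell import env, grab_frame, read_t, read_q, read_qd, read_effort, read_ee_pos, read_orientation, read_contact_force, read_ft_torque, read_grip_width, read_grasp_force
def ray(f,u,v):
    T=f["cam_to_world"]; d=T[:3,:3]@[(u-f["cx"])/f["fx"],(v-f["cy"])/f["fy"],1]
    return T[:3,3],d/np.linalg.norm(d)
def plane(f,u,v,z):
    o,d=ray(f,u,v); return o+d*(z-o[2])/d[2]
def tri(f,p,g,q):
    (o,d),(a,b)=ray(f,*p),ray(g,*q)
    s,t=np.linalg.lstsq(np.c_[d,-b],a-o,rcond=None)[0]
    return (o+s*d+a+t*b)/2, np.linalg.norm(o+s*d-a-t*b)
E
python3 - <<'E'
from h import *
f=grab_frame("top"); g=grab_frame("side")
def brass(im):
    h=cv2.cvtColor(im,cv2.COLOR_RGB2HSV); return h,cv2.inRange(h,(17,130,60),(30,255,255))
h,m=brass(f["img"])
h,m=h[205:252,320:368],m[205:252,320:368]
for lo,hi in((110,195),(110,205),(130,205)):
    k=((m>0)&(h[:,:,2]>lo)&(h[:,:,2]<hi)).astype(np.uint8)
    k=cv2.morphologyEx(k,cv2.MORPH_OPEN,np.ones((3,3),np.uint8))
    n,l,s,c=cv2.connectedComponentsWithStats(k); i=1+s[1:,4].argmax()
    cs=cv2.findContours((l==i).astype(np.uint8),0,2)[0][0]
    r=cv2.minAreaRect(cs); b=cv2.boxPoints(r)+[320,205]
    e=sorted([(b[j]+b[(j+1)%4])/2 for j in range(4)],key=lambda p:-abs(np.dot(p-b.mean(0),[.64,.77])))[:2]
    P=[plane(f,*p,.123) for p in e]; d=P[0]-P[1]
    print(lo,hi,s[i,4],np.round(b.mean(0),1),r[1],np.round(e,1).tolist(),"mid",np.round((P[0]+P[1])/2,4),"len",np.hypot(*d[:2]).round(4),"ang",np.degrees(np.arctan2(d[1],d[0]))%180)
T=lambda x,y:(312+x/6.667-.5,200+y/6.667-.5); S=lambda x,y:(335+(x-400)/6.154-.5,215+y/6.154-.5)
for a,b in(((150,88),(615,40)),((288,268),(590,122))):
    print(tri(f,T(*a),g,S(*b)))
# block axis: wheel / lever pivot / row direction from steel block edges
print([plane(f,*p,.045) for p in((233.5,217),(452,207.5),(235,255),(453,243))])
# whole brass blob (plug body) centroid, side+top
E
```

```text
110 195 205 [344.7 225.9] (33.51575469970703, 7.158705234527588) [[333.8, 213.2], [355.6, 238.7]] mid [ 0.5715 -0.0267  0.123 ] len 0.055 ang 40.13414762525811
110 205 248 [345.2 225.5] (33.54566192626953, 8.70650863647461) [[334.5, 212.6], [356.0, 238.4]] mid [ 0.5723 -0.0276  0.123 ] len 0.0551 ang 39.328833246036424
130 205 229 [345.4 225.2] (33.20744705200195, 8.56056022644043) [[334.5, 212.7], [356.3, 237.7]] mid [ 0.5727 -0.0279  0.123 ] len 0.0545 ang 40.711053707125906
(array([ 0.59351566, -0.00898422,  0.11625828]), np.float64(0.001890188291865528))
(array([ 0.54969712, -0.04351092,  0.14210095]), np.float64(0.005979665203234511))
[array([0.5963945 , 0.17033784, 0.045     ]), array([ 0.61250003, -0.223801  ,  0.045     ]), array([0.52761444, 0.1666523 , 0.045     ]), array([ 0.54846822, -0.22384914,  0.045     ])]
```

```bash
cat >> h.py <<'E'
C=np.array([.572,-.0275]); A=np.radians(40)
def R(yaw):  # tool down, tool x along yaw
    c,s=np.cos(yaw),np.sin(yaw); return np.array([[c,s,0],[s,-c,0],[0,0,-1.]])
E
python3 - <<'E'
from h import *
g=grab_frame("side"); T=np.linalg.inv(g["cam_to_world"])
def proj(p): q=T[:3,:3]@p+T[:3,3]; return (g["fx"]*q[0]/q[2]+g["cx"],g["fy"]*q[1]/q[2]+g["cy"])
d=np.array([np.cos(A),np.sin(A)])*.03
for p in(C+d,C-d):
  u,v=proj(np.r_[p,.123]); print("side crop px",400+(u+.5-335)*6.154,(v+.5-215)*6.154)
print(np.round(read_orientation(),2).tolist())
for k in(0,np.pi):
  for r in(-1.65,0,1.65):
    q=env.inverse_kinematics(np.r_[C,.094],R(A+k+r)); print(k,r,None if q is None else np.round(q,2))
E
```

```text
side crop px 623.9282052159169 12.912472486806266
side crop px 578.0229212767808 197.88937945295174
[[-0.9, 0.44, -0.0], [0.44, 0.9, -0.0], [0.0, -0.0, -1.0]]
0 -1.65 [-0.15  0.59  1.62 -0.    0.93  2.37]
0 0 [-0.15  0.59  1.62 -0.    0.93  0.72]
0 1.65 [-0.15  0.59  1.62 -0.    0.93 -0.93]
3.141592653589793 -1.65 [-0.15  0.59  1.62 -0.    0.93 -0.77]
3.141592653589793 0 [-0.15  0.59  1.62 -0.    0.93 -2.42]
3.141592653589793 1.65 [-0.15  0.59  1.62 -0.    0.93  2.21]
```

Run:
```python
from h import *
env.reach(np.r_[C,.19],R(A)); print(read_t())
F0,M0=read_contact_force(),read_ft_torque()
print(env.line_to(np.r_[C,.094],contact_N=8), read_t(), read_ee_pos())
env.move_gripper(0); print(read_t(),"w",read_grip_width(),read_grasp_force())
print("F",np.round(read_contact_force()-F0,2),"M",np.round(read_ft_torque()-M0,3), "M0",np.round(M0,3))
f=grab_frame("side"); cv2.imwrite("pics/grip.png",f["img"][120:360,250:500,::-1])
```

```text
2.6083
False 3.4 [ 0.57244896 -0.02740458  0.09463621]
4.0667 w 0.1267987444815745 58.87282848358154
F [-2.38  0.21  5.36] M [0.087 0.287 0.017] M0 [-0.044 -0.002  0.036]
```

View pics/grip.png

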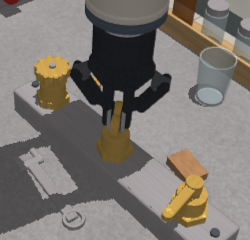

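The picture shows both pads closed on the wing, around (118,115) in the crop. The width reading agrees with 12 mm. Now I'll feel both ways in small steps.

Run:
```python
from h import *
m0=read_ft_torque()[2]
p=read_ee_pos(); log=[]
def turn(r):
    env.line_to(p,R(A+r)); m=read_ft_torque()[2]-m0
    print(round(r,3),"Mz",round(m,3),"F",np.round(read_contact_force(),1),"t",round(read_t(),2)); return m
def feel(s):
    for k in(.04,.08,.12,.16):
        if abs(turn(s*k))>.6: return True
    return False
if feel(1): print("tight +"); turn(0); print("neg tight?",feel(-1))
```

```text
0.04 Mz 0.115 F [ 0.3 -0.7  0.6] t 4.37
0.08 Mz -0.039 F [ 0.1 -2.3  0.2] t 4.62
0.12 Mz -1.131 F [ 0.3 -2.9  0.2] t 4.87
tight +
0 Mz -0.115 F [ 0.1 -1.9  1.5] t 5.13
-0.04 Mz -0.224 F [-0.6 -0.3  2.7] t 5.38
-0.08 Mz -0.193 F [-1.7  0.3  3.2] t 5.63
-0.12 Mz -0.167 F [-2.2  3.1  5.1] t 5.88
-0.16 Mz -0.159 F [-2.8  4.6  5.6] t 6.13
neg tight? False
```

The positive way is tight (-1.1 N m at 0.12 rad) and the negative way gives evenly. I'll turn to -1.57.

Run:
```python
from h import *
p=read_ee_pos()
for r in np.linspace(-.3,-1.57,10):
    env.line_to(p,R(A+r)); m=read_ft_torque()[2]
    if abs(m)>1: print("stop?"); break
print(r,m,read_contact_force(),read_orientation()[:2,0],read_t())
env.sleep(.3)
env.move_gripper(1.0); print("w",read_grip_width())
env.line_to(np.r_[p[:2],.20]); print(read_t())
env.move_joints([1.024,.494,1.345,0,1.302,-.096]); env.sleep(.3)
for n,s in(("top",np.s_[190:260,300:380]),("side",np.s_[205:295,325:410])):
    f=grab_frame(n); c=f["img"][s][:,:,::-1]; cv2.imwrite(f"pics/{n}1f.png",f["img"][:,:,::-1]); cv2.imwrite(f"pics/{n}1.png",cv2.resize(c,None,fx=6,fy=6,interpolation=0))
print(read_t(),read_contact_force())
```

```text
-1.57 -0.11741181164200082 [ 3.00819319 27.33454076  2.11560873] [ 0.6446934  -0.76443875] 9.05
w 1.0024039298541665
10.9167
13.675 [-0.07656861  0.35063767 -0.22449073]
```

View pics/top1.png

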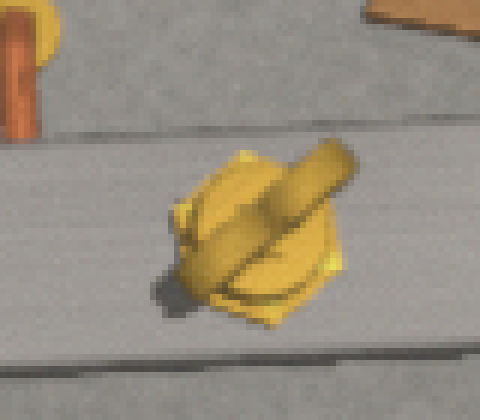

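View pics/side1f.png

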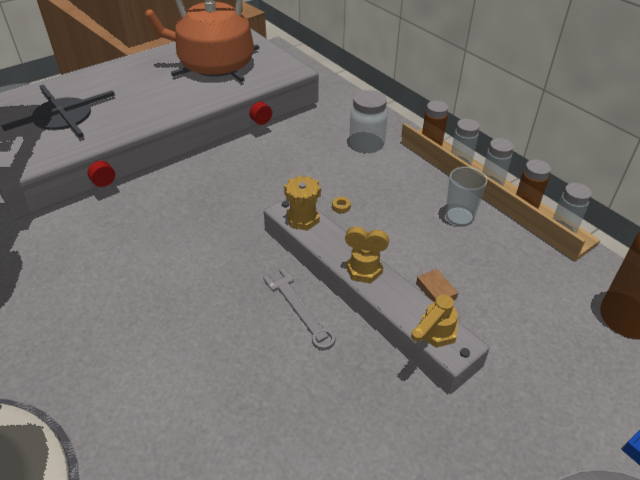

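In the top crop the wing now runs from (205,280) to (340,158), about -48°. It started at 40°, so it has turned about 88° clockwise. The side view shows the wheel (302,200) and the lever (435,320) unchanged. The arm is clear, so I'm handing in.

```bash
python3 -c "
from cell import env, grab_frame, read_t, read_q, read_qd, read_effort, read_ee_pos, read_orientation, read_contact_force, read_ft_torque, read_grip_width, read_grasp_force
print(env.finish_job(), read_t())"
```

```text
the job is handed in; nothing more can be done
the job is handed in; nothing more can be done
```

I slackened the wing plug by about a quarter turn (roughly 88°) clockwise, the way that gave (anticlockwise was hard tight), then let go of it; the handwheel and lever look unmoved in the last side picture, and I handed the job in at about 14 s, result not shown.

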